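Tip a power module out of a packed rack and put it on test

TASK

Take the power module with the orange label out of the packed rack: tip its top forward until it leans out of the row, grip it by its sides, pull it free and stand it upright on the floor of the test nest with its front still towards the robot, leaving the other modules standing in the rack and the other things on the bench where they are. Keep the test station's range selector at off until the module stands released in the nest, then turn it clockwise to the third click from its off stop and let go.

Things in the scene. Friction and masses are not known exactly. Their poses are not given: they have to be found in the camera images.
- target_mid (a point): Centre (half-way up) of the module to be tested: upright light grey box, 100 deep (x) x 45 wide (y) x 165 mm high (z), 0.35 to 0.6 kg, orange label on the front half of its top and high on front and rear. Own x points from front (robot side) to rear, z up. One of the middle three in a row of five equal modules, 1.5 mm apart: no room for a finger between.
- target_foot (a point): Middle of the same module's lower front edge, about which it tips. Its upper rear edge is open to the back, so it can be pulled forward there. Centre of mass 35 mm behind the front, 92 mm up: let go below 20 degrees it falls back upright; beyond 22 degrees it tips on by itself and stays leaning at about 28 degrees, front face on the rack's front rail.
- unit_left_mid (a point): Centre (half-way up) of another module, same size and axes, with a blue label, at the left (+y) end of the row. Leave it standing in the rack.
- unit_a_mid (a point): Centre (half-way up) of another module, same size and axes, with a white label, one of the middle three of the row. Leave it standing in the rack.
- unit_b_mid (a point): Centre (half-way up) of another module, same size and axes, with a blue label, one of the middle three of the row. Leave it standing in the rack.
- unit_right_mid (a point): Centre (half-way up) of another module, same size and axes, with a white label, at the right (-y) end of the row. Leave it standing in the rack.
- rack_floor (a point): Point on the floor (6 mm over the bench) of the fixed open-topped rack, under the row's centre; x from its open front to its rear, y left along the row. Modules stand at x -50 to +50 mm, 46.5 mm apart along y. A rear rail 60 mm high stands at x 53 to 57. End plates beyond y +-117.5 are 69 mm high, 119 from x -12 to 68. Nothing over 130 mm high within 100 mm behind.
- rack_rail (a point): Middle of the rack's round front rail (10 mm diameter, along y), on its axis: 32 mm in front of the row's front faces and 58 mm above the rack floor. Besides it, a lip 8 mm high, 2 mm in front of the row (4 mm thick), holds the modules' lower front edges on the rack floor. Axes as rack_floor.
- nest_floor (a point): Centre of the test nest's floor, 12 mm above the bench, on the left of the fixed test station; x to its rear. Inside 116 (x) x 61 mm (y); dark rims 5 mm thick, 12 mm above the floor at front and sides, and a back plate 50 mm high at the rear (+x). The module stands in it as in the rack, its x along this x. A white control box 72 mm high begins 62 mm to the right (-y).
- dial_grip (a point): Point on the vertical axis of the range selector, on the control box, half-way up its grip bar, 98 mm above the bench; turns with the knob. Black bar 48 long, 14 wide, 30 mm high (83 to 113 mm over the bench), on a round skirt of 50 mm diameter; x points along the bar to its white pointer. Red panel mark: off; white marks: the clicks.
- dial (a joint): Angle of the range selector in rad: 0 at its off stop (where it starts), growing clockwise seen from above to 2.094 at the other stop; a click every 0.4189 rad (24 degrees), so the third click from off is 1.257. A sprung detent pulls it to the nearest click and yields at about 0.15 Nm.
- dispenser: Loose blue plastic bottle with a white cap, 58 mm diameter, 124 mm high; origin at the centre of its underside. Leave it alone.
- solder_spool: Loose upright spool of solder, 62 mm diameter, 44 mm high; origin at the centre of its underside. Leave it alone.
- board_tray: Loose white tray 85 (x) x 120 (y) x 12 mm with a green circuit board, parts up to 20 mm high; origin at the centre of its underside. Leave it alone.
- screwdriver: Loose yellow-handled screwdriver, 160 mm long along its x, 26 mm thick, lying on the bench; origin at the middle of its underside. Leave it alone.
There are look-alikes about, which are no part of the job. What is shaped like the part that bears unit_a_mid but red is not meant. What is shaped like the part that bears target_mid but red is not meant.

How it is judged:
By the outcome, as a careful person would: the job done as asked, in the order asked, and still so for the second after the job is handed in, with the robot touching nothing.
It also fails if it takes over 67 s, if anything falls off the work surface, if the arm or the gripper's body presses on something with over 40 N, if the wrist force passes 120 N, or if a joint passes its speed limit or range.

ROBOT

A 7-joint arm with a two-finger parallel gripper is mounted at the origin on the work surface. World frame = base frame: x ahead of the robot, y to its left, z up, the work surface at z = 0. Lengths are in m, angles in rad, forces in N, time in s.
With the tool pointing down it reaches from about 0.425 to 0.925 m from the base axis. Payload 6.8 kg.
Tool frame: the origin (TCP) lies on the centre line of the jaws, within the pads' length; the fingertips stand 17 mm ahead of it and the grasp point (between the pads) lies 2 mm behind it; z points along the fingers, x is the direction in which the jaws open and shut, and the axes are right-handed (so a half turn about z gives the same grasp; the last joint's range is limited). The gripper opens to 85 mm and grips with 20 to 120 N. Pads are 22 mm wide; open, the fingers measure 114 mm over their backs; the gripper's body (76 mm by 85 mm) begins 54 mm behind the grasp point. The pads swing forward as they close: fully open they stand 13 mm farther back than shut.
Start: joints at [-1.315, 0.477, 0.022, 1.555, -0.011, 1.109, -0.083], TCP at [0.24, 0.631, 0.248] pointing down, gripper open.
Joint ranges: [-2.96, 2.96], [-0.34, 2.1], [-1.41, 1.46], [0.24, 2.44], [-1.37, 4.51], [0.17, 1.92], [-2.96, 2.96]. Speed limits (rad/s): [2.39, 2.39, 3.14, 3.14, 3.14, 3.14, 3.14].

INTERFACE

Orientations are given as a rotation vector (axis times angle).
In Python, from bench import r gives the robot as it stands.
- The arm moves only by the tool arm_command, never from a script. Its argument "increments" is a list of rows, each a list of 3 entries, a list of its own where there are three numbers: the shift along the world's x, y, z in m, then the turn, a rotation vector about the world's x, y, z in rad, then the opening in per cent of the stroke, from 0 (shut) to 100 (fully open). A call has 1 to 10 rows; each row is the pose to reach, as a shift and turn from the pose commanded when the call began; what a row does not reach only later rows make up. A row lasts 1/10 s, in which the tool goes at most 50 mm and 8.59 degrees, less where a joint would pass 70% of its speed; a pose out of reach is approached as far as the arm can. A call with a gripper value outside its range is refused whole. The fingers move at their own pace and stop on an object; "newtons" is the grip in N (left out, the last holds). Time passes only in rows, so rows that repeat a pose let the fingers close. It gives the time, the measured TCP pose, the force and the opening at its end, in the units of the state.
- r.get_obs(): the state, without advancing time (a new reading comes with each control period).
- r.grab_frame(name): name is "scene" or "top"; returns the picture (480x640x3 uint8, blue, green, red); there is no depth.
- r.camera_model(name): a dict with "camera_matrix" (3x3 intrinsics, pixels), "D" ([k1, k2, p1, p2, k3] as OpenCV has them; the pictures are not rectified), "camera_from_world" (4x4, takes a point from world to camera coordinates). Camera axes: x right, y down, z forward; pixel columns grow to the right and rows downward; lengths in m; the calibration is good to about 2 mm. A picture is of the moment at which its call begins. camera_model takes no time and is no camera call.
- r.hand_in(): hands the job in, once; it reports no verdict.
The state is a dict: "clock": time; "joints": joint angles; "qvel": joint speeds; "tau": joint torques, N m; "tcp_pos": TCP position; "orientation": TCP orientation; "contact_force": force on the tool from outside, world axes, zero at the start; "moment": the same for the moment, N m; "grip_width": finger opening in m.
Only numpy, scipy, OpenCV 4.12 (cv2) and the standard library are available. Lean on these libraries where they do the work, as an engineer would, in place of code of your own. Each camera call takes 0.05 s, during which the arm holds its last target. There are 200 camera calls.

## Working session

There is one attempt and no reset: what is moved stays moved. The work goes in short steps, Python scripts to look and compute and a tool call to move; the robot and the scene stay as the last step left them, time stands still between calls to the robot, and variables do not carry over. Pictures are saved under pics/ and viewed, about 8 in all and at most 12, crops included, and the job is handed in when it is done.

Besides the shell and the picture viewer there is one more tool, called after "Call:" in YAML: its name, and indented under it one key for each argument. arm_command: Moves the arm, as the interface text tells. Its arguments: {"type":"object","properties":{"increments":{"type":"array","items":{"type":"array"}},"newtons":{"type":"number"}},"required":["increments"]}

```bash
ls; mkdir -p pics
python3 - <<'E'
from bench import r
import cv2,numpy as np
print(r.get_obs())
for n in ("scene","top"):
    cv2.imwrite(f"pics/{n}0.png",r.grab_frame(n)); m=r.camera_model(n)
    T=np.array(m["camera_from_world"]);print(n,np.array(m["camera_matrix"]).tolist(),m["D"],(-T[:3,:3].T@T[:3,3]).round(3),T[2,:3].round(3))
E
```

```text
pics
{'clock': 0.0, 'joints': array([-1.3150998 ,  0.47785652,  0.02231748,  1.55645505, -0.01145063,
        1.10931123, -0.08309566]), 'qvel': array([-0.00093936, -0.00072314,  0.00091968, -0.00071674, -0.0013354 ,
        0.00081348, -0.00013676]), 'tau': array([ 2.04350267e-04, -5.96423578e+01,  1.60738081e+00, -2.81204742e+01,
        1.23418905e-02,  9.14461358e-03,  7.13827461e-06]), 'tcp_pos': array([0.23999184, 0.63028654, 0.24728593]), 'orientation': array([ 2.58557775e+00,  1.78233465e+00, -2.29039537e-03]), 'contact_force': array([0.3208328 , 0.07682238, 0.6085081 ]), 'moment': array([-0.02203703,  0.01211951, -0.00696073]), 'grip_width': 0.08558674880499853}
scene [[494.8088116278196, 0.0, 319.1240631797062], [0.0, 494.8088116278196, 237.34184747906818], [0.0, 0.0, 1.0]] [-0.08342664  0.          0.          0.          0.        ] [ 1.071 -0.703  0.853] [-0.426  0.67  -0.608]
top [[466.3313183118587, 0.0, 317.2843138083882], [0.0, 466.3313183118587, 241.4679477424245], [0.0, 0.0, 1.0]] [-0.07469079  0.          0.          0.          0.        ] [0.366 0.15  1.201] [ 0.152  0.005 -0.988]
```

View pics/scene0.png

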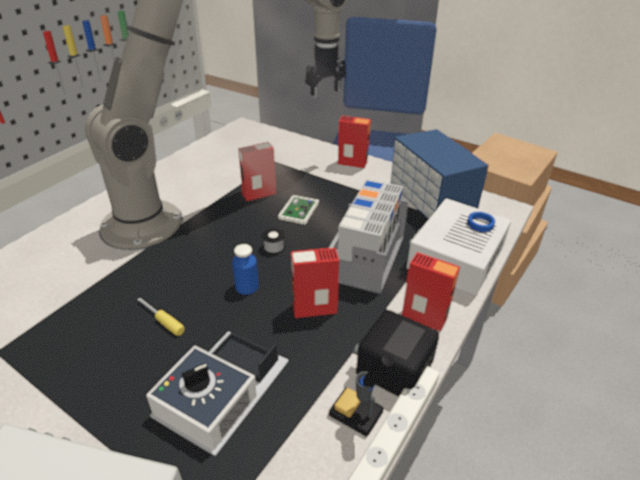

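View pics/top0.png

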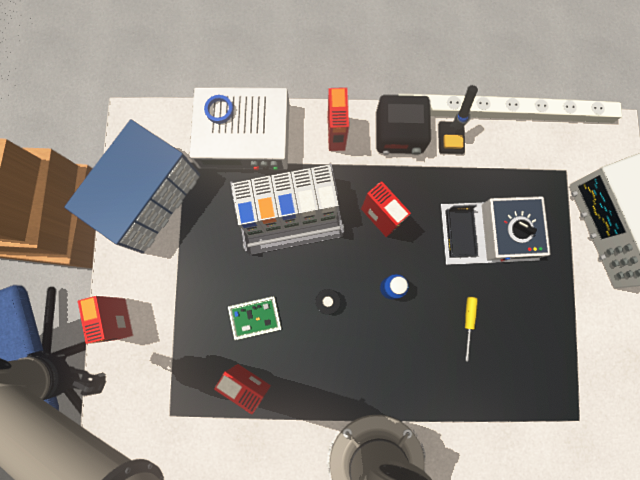

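The scene view shows the rack at about (370,230) and the station at (215,390). In the top view, the row's tops run from (243,190) to (325,185), and from the left (+y) they are blue, orange (266,208), blue, white, white. The nest is at (462,232) and the dial at (521,229). Next I'll make zoomed crops for corner picking.

```bash
cat > h.py <<'E'
import cv2,numpy as np
from bench import r
def ray(n,uv):
    m=r.camera_model(n);T=np.array(m["camera_from_world"])
    p=cv2.undistortPoints(np.array(uv,float).reshape(-1,1,2),np.array(m["camera_matrix"]),np.array(m["D"])).reshape(-1,2)
    d=np.c_[p,np.ones(len(p))]@T[:3,:3];return -T[:3,:3].T@T[:3,3],d/np.linalg.norm(d,axis=1)[:,None]
def plane(n,uv,z):
    c,d=ray(n,uv);return c+d*((z-c[2])/d[:,2])[:,None]
def tri(a,b):
    c1,d1=ray("top",[a]);c2,d2=ray("scene",[b]);d1=d1[0];d2=d2[0]
    s=np.linalg.lstsq(np.c_[d1,-d2],c2-c1,rcond=None)[0];p,q=c1+s[0]*d1,c2+s[1]*d2
    return (p+q)/2,np.linalg.norm(p-q)
def proj(n,P):
    m=r.camera_model(n);T=np.array(m["camera_from_world"])
    return cv2.projectPoints(np.atleast_2d(P).astype(float),cv2.Rodrigues(T[:3,:3])[0],T[:3,3],np.array(m["camera_matrix"]),np.array(m["D"]))[0].reshape(-1,2)
def crop(img,x,y,w,h,s): return cv2.resize(img[y:y+h,x:x+w],None,fx=s,fy=s,interpolation=cv2.INTER_CUBIC)
def masks(img):
    hsv=cv2.cvtColor(img,cv2.COLOR_BGR2HSV)
    return cv2.inRange(hsv,(10,150,120),(22,255,255)),cv2.inRange(hsv,(105,140,80),(120,255,255))
E
python3 - <<'E'
from h import *
t=cv2.imread("pics/top0.png");s=cv2.imread("pics/scene0.png")
A=np.hstack([crop(t,225,155,130,100,3.0769),crop(t,435,185,130,100,3.0769)])
B=np.hstack([crop(s,320,170,100,75,4),crop(s,140,325,160,120,2.5)])
cv2.imwrite("pics/c1.png",np.vstack([A[:300],B[:300]]))
for n,i in (("top",t),("scene",s)):
    for c,m in zip("ob",masks(i)):
        for k in cv2.findContours(m,cv2.RETR_EXTERNAL,cv2.CHAIN_APPROX_SIMPLE)[0]:
            a=cv2.contourArea(k)
            if a>25: print(n,c,a,np.round(cv2.minAreaRect(k)[0],1),np.round(cv2.boxPoints(cv2.minAreaRect(k)),1).tolist())
E
```

```text
top o 245.0 [ 88.4 308.9] [[79.80000305175781, 300.0], [92.9000015258789, 297.3999938964844], [97.0, 317.79998779296875], [83.9000015258789, 320.3999938964844]]
top o 209.0 [265.6 207.6] [[257.79998779296875, 199.3000030517578], [270.1000061035156, 197.10000610351562], [273.5, 215.8000030517578], [261.20001220703125, 218.10000610351562]]
top o 214.0 [453.5 141. ] [[444.0, 135.0], [463.0, 135.0], [463.0, 147.0], [444.0, 147.0]]
top o 203.0 [338.   97.5] [[332.0, 89.0], [344.0, 89.0], [344.0, 106.0], [332.0, 106.0]]
top b 204.5 [392.5 287.4] [[376.70001220703125, 281.70001220703125], [398.3999938964844, 271.6000061035156], [408.3999938964844, 293.1000061035156], [386.70001220703125, 303.20001220703125]]
top b 200.0 [245.6 211.9] [[237.8000030517578, 204.0], [250.0, 201.6999969482422], [253.39999389648438, 219.89999389648438], [241.1999969482422, 222.10000610351562]]
top b 190.5 [285.9 203.9] [[278.3999938964844, 195.89999389648438], [289.8999938964844, 193.6999969482422], [293.3999938964844, 211.89999389648438], [281.79998779296875, 214.0]]
top b 477.5 [217.5 107.5] [[205.0, 95.0], [23
[... 858 characters left out ...]
5.0, 294.79998779296875]]
scene b 342.0 [480.5 221.5] [[466.0, 226.0], [471.6000061035156, 209.1999969482422], [495.0, 217.0], [489.3999938964844, 233.8000030517578]]
scene b 47.0 [363.4 202.6] [[355.6000061035156, 203.10000610351562], [356.3999938964844, 199.10000610351562], [371.20001220703125, 202.0], [370.3999938964844, 206.10000610351562]]
scene b 35.0 [372.9 184.3] [[365.70001220703125, 184.8000030517578], [366.29998779296875, 181.3000030517578], [380.20001220703125, 183.89999389648438], [379.6000061035156, 187.3000030517578]]
scene b 113.0 [88.4 34.6] [[82.69999694824219, 21.5], [87.80000305175781, 20.399999618530273], [94.0999984741211, 47.70000076293945], [89.0, 48.900001525878906]]
```

View pics/c1.png

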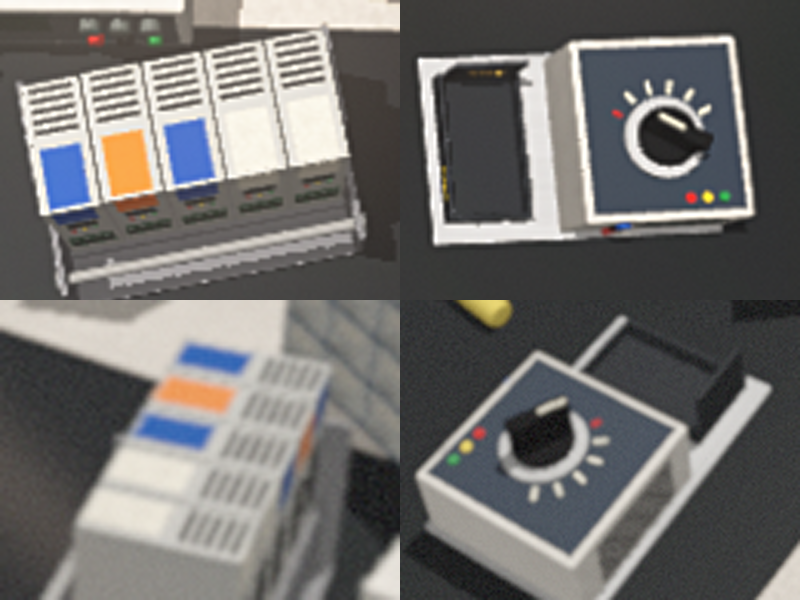

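The top crop shows the row's top corners at about (238,224.5), (231,182.6), (329.7,164.8) and (337.8,206.4). The nest is left of the box, and the dial pointer is at the red mark (635.5,221.7). Next I'll compute world positions.

Run:
```python
from h import *
np.set_printoptions(precision=4,suppress=True)
T=lambda a:np.c_[np.array(a,float)[:,0]/3.0769+225,np.array(a,float)[:,1]/3.0769+155]
N=lambda a:np.c_[(np.array(a,float)[:,0]-400)/3.0769+435,np.array(a,float)[:,1]/3.0769+185]
S2=lambda a:np.c_[(np.array(a,float)[:,0]-400)/2.5+140,(np.array(a,float)[:,1]-300)/2.5+325]
S1=lambda a:np.c_[np.array(a,float)[:,0]/4+320,(np.array(a,float)[:,1]-300)/4+170]
for a,b in [((265.6,207.6),(368.5,193.2)),((245.6,211.9),(372.9,184.3)),((285.9,203.9),(363.4,202.6))]: print("label",*tri(a,b))
print("corner rearleft",*tri(T([(18,85)])[0],S1([(330,363)])[0]),"frontright",*tri(T([(347,158)])[0],S1([(78,530)])[0]))
P=plane("top",T([(40,214),(18,85),(322,30),(347,158)]),0.171);print("rowtop FL RL RR FR\n",P)
d=P[1]+P[0]-P[2]-P[3];print("row y-dir yaw",np.degrees(np.arctan2(-d[0],d[1])),"len",np.linalg.norm(d)/2)
L=plane("top",[(265.6,207.6),(245.6,211.9),(285.9,203.9)],0.171);print("labels",L)
print("box top corners RL RR FR FL z72\n",plane("top",N([(570,45),(735,38),(752,215),(583,225)]),.072))
print("plate L r,f",plane("top",N([(418,58),(433,243)]),.004))
print("rim front outer L,R; backplate top L,R",plane("top",N([(445,224),(533,221)]),.024),plane("top",N([(445,70),(528,62)]),.062))
M=plane("top",N([(617,113),(629,100),(648,88),(669,86),(689,93),(705,108)]),.072)
A=np.c_[2*M[:,:2],np.ones(6)];s=np.linalg.lstsq(A,(M[:,:2]**2).sum(1),rcond=None)[0];c=s[:2]
print("dial c",c,np.sqrt(s[2]+c@c),np.degrees(np.arctan2(*(M[:,:2]-c).T[::-1])))
Ms=plane("scene",S2([(596,423),(601,440),(596,460),(580,477),(557,488),(534,493)]),.072)
A=np.c_[2*Ms[:,:2],np.ones(6)];s=np.linalg.lstsq(A,(Ms[:,:2]**2).sum(1),rcond=None)[0];c=s[:2]
print("dial c scene",c,np.sqrt(s[2]+c@c),np.degrees(np.arctan2(*(Ms[:,:2]-c).T[::-1])))
print("mark tri",[tri(a,b)[0] for a,b in zip(N([(617,113),(669,86),(705,108)]),S2([(596,423),(580,477),(534,493)]))])
print("boxtop tri RL, FL",*[tri(a,b) for a,b in zip(N([(570,45),(752,215),(735,38)]),S2([(685,430),(418,475),(573,562)]))])
print("bplate scene top L?",plane("scene",S2([(742,355),(700,395)]),.062))
```

```text
label [0.5992 0.2734 0.1729] 0.0004001572848289924
label [0.5884 0.3182 0.1733] 0.0005956087764975949
label [0.609  0.228  0.1725] 0.0002109256847387448
corner rearleft [0.6565 0.3553 0.1733] 0.00015438094530369984 frontright [0.6081 0.1112 0.1661] 0.0031093081567434193
rowtop FL RL RR FR
 [[0.5597 0.3347 0.171 ]
 [0.6571 0.3557 0.171 ]
 [0.7033 0.1303 0.171 ]
 [0.6057 0.1105 0.171 ]]
row y-dir yaw 11.586475146809066 len 0.22950837113954936
labels [[0.5998 0.2738 0.171 ]
 [0.5891 0.3188 0.171 ]
 [0.6092 0.228  0.171 ]]
box top corners RL RR FR FL z72
 [[ 0.6539 -0.2763  0.072 ]
 [ 0.6633 -0.4158  0.072 ]
 [ 0.5166 -0.4213  0.072 ]
 [ 0.5062 -0.2811  0.072 ]]
plate L r,f [[ 0.6568 -0.1686  0.004 ]
 [ 0.4973 -0.1778  0.004 ]]
rim front outer L,R; backplate top L,R [[ 0.5111 -0.1827  0.024 ]
 [ 0.5149 -0.257   0.024 ]] [[ 0.6331 -0.1752  0.062 ]
 [ 0.6413 -0.2444  0.062 ]]
dial c [ 0.5779 -0.3523] 0.04353878693583184 [ 62.7751  42.7365  16.7227  -6.8154 -29.6439 -53.0295]
dial c scene [ 0.58   -0.3483] 0.041179659845177796 [ 64.5259  40.9391  15.8342  -9.1098 -35.0413 -58.4775]
mark tri [array([ 0.5981, -0.3122,  0.0733]), array([ 0.6214, -0.3561,  0.0743]), array([ 0.6034, -0.3853,  0.0749])]
boxtop tri RL, FL (array([ 0.6556, -0.2771,  0.0683]), np.float64(0.001984496023923874)) (array([ 0.5175, -0.4214,  0.0702]), np.float64(0.001997130534798331)) (array([ 0.6638, -0.4124,  0.0756]), np.float64(0.0041906966887542895))
bplate scene top L? [[ 0.6452 -0.1888  0.062 ]
 [ 0.6418 -0.24    0.062 ]]
```

Call:
arm_command:
  increments:
    - [[0.01,-0.01,0.02],[0,0,0.04],0]
    - [[0.03,-0.03,0.05],[0,0,0.09],0]
    - [[0.06,-0.05,0.08],[0,0,0.15],0]
    - [[0.1,-0.08,0.09],[0,0,0.21],0]
    - [[0.14,-0.11,0.09],[0,0,0.28],0]
    - [[0.18,-0.14,0.09],[0,0,0.35],0]
    - [[0.22,-0.17,0.09],[0,0,0.42],0]
    - [[0.26,-0.2,0.09],[0,0,0.48],0]
    - [[0.3,-0.23,0.09],[0,0,0.54],0]
    - [[0.33,-0.25,0.09],[0,0,0.569],0]
  newtons: 40

```text
clock: 1.1
tcp_pos: [0.5729, 0.3772, 0.3379]
orientation: [1.983, 2.435, -0.002]
contact_force: [-0.1, 0.4, -0.4]
grip_width: -0.0001
```

Call:
arm_command:
  increments:
    - [[0.03,-0.02,0],[0,0,0],0]
    - [[0.06,-0.04,0],[0,0,0],0]
    - [[0.09,-0.06,0],[0,0,0],0]
    - [[0.115,-0.08,-0.01],[0,0,0],0]
    - [[0.1255,-0.0874,-0.03],[0,0,0],0]
    - [[0.1255,-0.0874,-0.06],[0,0,0],0]
    - [[0.1255,-0.0874,-0.09],[0,0,0],0]
    - [[0.1255,-0.0874,-0.1],[0,0,0],0]
    - [[0.1255,-0.0874,-0.1],[0,0,0],0]

```text
clock: 2.0
tcp_pos: [0.6937, 0.294, 0.2354]
orientation: [-1.979, -2.436, 0.007]
contact_force: [0.1, 0.6, -0.1]
grip_width: 0.0
```

Run:
```python
from h import *
o=r.get_obs();print(o["tcp_pos"],o["orientation"],o["joints"])
t=r.grab_frame("top");s=r.grab_frame("scene")
cv2.imwrite("pics/c2.png",np.hstack([crop(t,220,120,130,130,3),crop(s,310,120,130,130,3)]))
```

```text
[0.69370736 0.29395753 0.23537975] [-1.978938   -2.43645871  0.00689374] [-0.53566635  0.62389282  0.08579504  1.34684499 -0.05493324  1.17825965
  1.33261239]
```

View pics/c2.png

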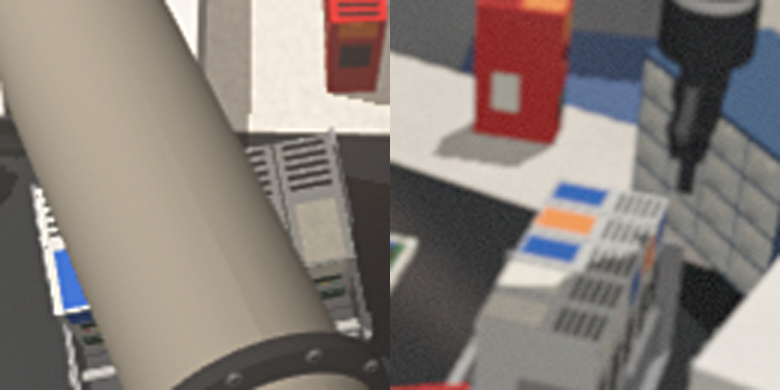

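The wrist is over the gap behind the orange module. In the scene crop the fingertips are at about (685,190), behind its rear edge. I'll lower to hook depth and come forward to near contact.

Call:
arm_command:
  increments:
    - [[0,0,-0.02],[0,0,0],0]
    - [[0,0,-0.04],[0,0,0],0]
    - [[0,0,-0.055],[0,0,0],0]
    - [[0,0,-0.063],[0,0,0],0]
    - [[0,0,-0.063],[0,0,0],0]
    - [[-0.004,-0.001,-0.063],[0,0,0],0]
    - [[-0.008,-0.002,-0.063],[0,0,0],0]
    - [[-0.01,-0.002,-0.063],[0,0,0],0]

```text
clock: 2.9
tcp_pos: [0.6856, 0.2915, 0.1764]
orientation: [1.982, 2.437, 0.002]
contact_force: [0.8, -0.0, -1.1]
grip_width: -0.0002
```

Call:
arm_command:
  increments:
    - [[-0.002,0,-0.004],[0,0,0],0]
    - [[-0.005,-0.001,-0.004],[0,0,0],0]
    - [[-0.009,-0.002,-0.0015],[0,0,0],0]
    - [[-0.0127,-0.0027,0.001],[0,0,0],0]
    - [[-0.0176,-0.0037,0.004],[0,0,0],0]
    - [[-0.0225,-0.0047,0.0067],[0,0,0],0]
    - [[-0.0274,-0.0057,0.0091],[0,0,0],0]
    - [[-0.0313,-0.0065,0.011],[0,0,0],0]

```text
clock: 3.7
tcp_pos: [0.6539, 0.2848, 0.1867]
orientation: [1.982, 2.437, 0.0]
contact_force: [0.5, 0.6, 0.2]
grip_width: -0.0004
```

Run:
```python
from h import *
o=r.get_obs();print(o["tcp_pos"],o["contact_force"])
t=r.grab_frame("top");s=r.grab_frame("scene")
cv2.imwrite("pics/c3.png",np.hstack([crop(t,220,120,130,130,3),crop(s,310,120,130,130,3)]))
```

```text
[0.65390355 0.28484201 0.1867002 ] [0.46245367 0.60002206 0.20614408]
```

View pics/c3.png

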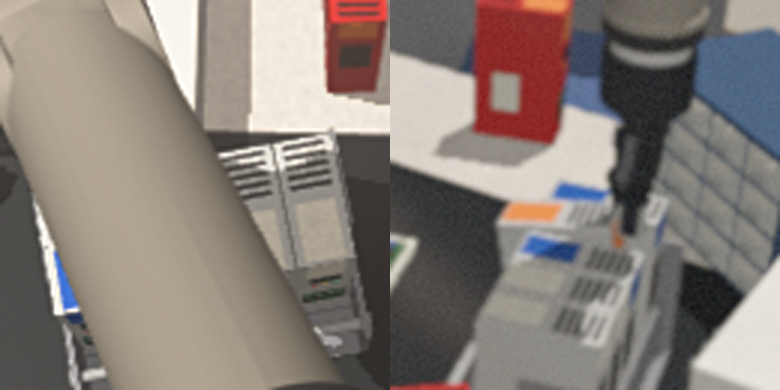

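The orange module is tipping: its label in the scene crop at (530,212) has moved clear of its neighbours. I'll continue the arc.

Call:
arm_command:
  increments:
    - [[-0.005,-0.001,0.0022],[0,0,0],0]
    - [[-0.01,-0.002,0.0042],[0,0,0],0]
    - [[-0.015,-0.003,0.0058],[0,0,0],0]
    - [[-0.02,-0.004,0.0073],[0,0,0],0]
    - [[-0.025,-0.005,0.0087],[0,0,0],0]
    - [[-0.03,-0.006,0.01],[0,0,0],0]
    - [[-0.035,-0.0072,0.0114],[0,0,0],0]
    - [[-0.04,-0.0084,0.0127],[0,0,0],0]
    - [[-0.045,-0.0094,0.0134],[0,0,0],0]
    - [[-0.05,-0.0104,0.0138],[0,0,0],0]

```text
clock: 4.8
tcp_pos: [0.6045, 0.2746, 0.2005]
orientation: [1.982, 2.437, 0.002]
contact_force: [2.1, 1.2, 2.0]
grip_width: -0.0002
```

Call:
arm_command:
  increments:
    - [[-0.002,0,0],[0,0,0],0]
    - [[-0.004,-0.001,0],[0,0,0],0]
    - [[-0.004,-0.001,0],[0,0,0],0]
    - [[-0.002,0,0.01],[0,0,0],0]
    - [[0,0,0.04],[0,0,0],0]
    - [[0,0,0.08],[0,0,0],0]
    - [[0,0,0.12],[0,0,0],0]
    - [[0,0,0.13],[0,0,0],50]

```text
clock: 5.6
tcp_pos: [0.6058, 0.2752, 0.3356]
orientation: [1.981, 2.435, 0.01]
contact_force: [1.6, -0.6, 0.8]
grip_width: 0.0132
```

Call:
arm_command:
  increments:
    - [[-0.02,-0.004,0],[0.02,-0.096,0],70]
    - [[-0.045,-0.009,0],[0.04,-0.19,0],70]
    - [[-0.07,-0.014,-0.01],[0.06,-0.29,0],70]
    - [[-0.09,-0.018,-0.03],[0.08,-0.38,0],70]
    - [[-0.105,-0.022,-0.06],[0.1,-0.479,0],70]
    - [[-0.106,-0.022,-0.09],[0.1,-0.479,0],70]
    - [[-0.106,-0.022,-0.106],[0.1,-0.479,0],70]
    - [[-0.106,-0.022,-0.106],[0.1,-0.479,0],70]
    - [[-0.106,-0.022,-0.106],[0.1,-0.479,0],70]

```text
clock: 6.5
tcp_pos: [0.4985, 0.2526, 0.2242]
orientation: [1.756, 2.159, 0.538]
contact_force: [-0.1, 0.0, 0.4]
grip_width: 0.0594
```

Run:
```python
from h import *
o=r.get_obs();p=o["tcp_pos"];R=cv2.Rodrigues(o["orientation"])[0];print(p,o["grip_width"],o["joints"].round(2));print(R.round(3))
t=r.grab_frame("top");s=r.grab_frame("scene")
cv2.imwrite("pics/top4.png",t);cv2.imwrite("pics/scene4.png",s)
# expected label front/rear top edges for tilts
ux=np.array([.979,.2045,0]);uy=np.array([-.2045,.979,0]);F=np.array([.573,.268,.006])
for a in (24,28,31):
    c,sn=np.cos(np.radians(a)),np.sin(np.radians(a))
    pts=[F+ux*(x*c-h*sn)+uy*y+np.array([0,0,x*sn+h*c]) for x,h,y in ((0,.165,-.0225),(0,.165,.0225),(.1,.165,-.0225))]
    print(a,proj("scene",np.array(pts)).round(1).tolist(),proj("top",np.array(pts)).round(1).tolist())
cv2.imwrite("pics/c4.png",np.hstack([crop(t,200,140,130,130,3),crop(s,300,130,130,130,3)]))
```

```text
[0.49851809 0.25255971 0.22424794] 0.05940588147404467 [-0.79  0.13  0.09  2.2   0.54  0.43  0.62]
[[-0.204  0.864  0.46 ]
 [ 0.979  0.18   0.095]
 [-0.     0.469 -0.883]]
24 [[331.1, 195.4], [336.8, 187.0], [365.7, 189.1]] [[283.2, 247.3], [263.6, 251.0], [274.6, 204.4]]
28 [[327.3, 196.3], [333.1, 187.8], [360.6, 187.7]] [[284.2, 252.0], [264.7, 255.7], [275.6, 210.1]]
31 [[324.6, 197.1], [330.5, 188.6], [356.8, 186.8]] [[284.9, 255.5], [265.4, 259.1], [276.4, 214.5]]
```

View pics/c4.png

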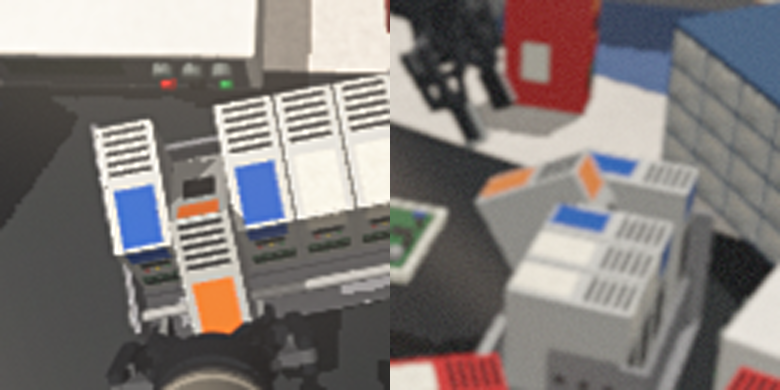

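The module leans at about 28°: its rear-right top corner is at (276,209), against a predicted (275.6,210.1). The neighbours are standing and the jaws straddle it. I'll advance along the tool axis and grip.

Call:
arm_command:
  increments:
    - [[0.008,0.0016,-0.015],[0,0,0],70]
    - [[0.016,0.0032,-0.03],[0,0,0],70]
    - [[0.024,0.005,-0.046],[0,0,0],70]
    - [[0.032,0.0066,-0.061],[0,0,0],70]
    - [[0.038,0.008,-0.073],[0,0,0],70]
    - [[0.0427,0.0089,-0.082],[0,0,0],70]
    - [[0.0427,0.0089,-0.082],[0,0,0],70]
    - [[0.0427,0.0089,-0.082],[0,0,0],40]
    - [[0.0427,0.0089,-0.082],[0,0,0],40]
    - [[0.0427,0.0089,-0.082],[0,0,0],40]
  newtons: 60

```text
clock: 7.6
tcp_pos: [0.5413, 0.2615, 0.1429]
orientation: [1.756, 2.159, 0.541]
contact_force: [0.1, -0.2, 1.5]
grip_width: 0.0443
```

Call:
arm_command:
  increments:
    - [[0,0,0],[0,0,0],30]
    - [[0,0,0],[0,0,0],30]
    - [[0,0,0],[0,0,0],30]
    - [[0,0,0],[0,0,0],30]

```text
clock: 8.0
tcp_pos: [0.5414, 0.2615, 0.1428]
orientation: [1.756, 2.159, 0.541]
contact_force: [-2.4, -0.5, 6.5]
grip_width: 0.0445
```

Call:
arm_command:
  increments:
    - [[-0.0023,-0.0005,0.0044],[0,0,0],20]
    - [[-0.0046,-0.001,0.0088],[0,0,0],20]
    - [[-0.0069,-0.0014,0.0132],[0,0,0],20]
    - [[-0.0092,-0.0019,0.0177],[0,0,0],20]
    - [[-0.0138,-0.0029,0.0265],[0,0,0],20]
    - [[-0.0184,-0.0038,0.0353],[0,0,0],20]
    - [[-0.023,-0.0048,0.0442],[0,0,0],20]
    - [[-0.0275,-0.0058,0.053],[0,0,0],20]
    - [[-0.0321,-0.0067,0.0618],[0,0,0],20]
    - [[-0.0367,-0.0077,0.0706],[0,0,0],20]

```text
clock: 9.0
tcp_pos: [0.5037, 0.2535, 0.2134]
orientation: [1.756, 2.159, 0.539]
contact_force: [0.3, -1.7, -3.9]
grip_width: 0.0444
```

Call:
arm_command:
  increments:
    - [[-0.0046,-0.001,0.0088],[0,0,0],20]
    - [[-0.0092,-0.0019,0.0177],[0,0,0],20]
    - [[-0.0138,-0.0029,0.0265],[0,0,0],20]
    - [[-0.0184,-0.0038,0.0353],[0,0,0],20]
    - [[-0.023,-0.0048,0.0442],[0,0,0],20]
    - [[-0.0275,-0.0058,0.053],[0,0,0],20]
    - [[-0.0321,-0.0067,0.0618],[0,0,0],20]
    - [[-0.0367,-0.0077,0.0706],[0,0,0],20]
    - [[-0.042,-0.009,0.08],[0,0,0],20]
    - [[-0.044,-0.0095,0.084],[0,0,0],20]

```text
clock: 10.0
tcp_pos: [0.4601, 0.2444, 0.298]
orientation: [1.756, 2.159, 0.541]
contact_force: [1.0, 0.2, -4.1]
grip_width: 0.0447
```

Run:
```python
from h import *
o=r.get_obs();print(o["tcp_pos"],o["grip_width"],o["contact_force"],o["joints"].round(2))
t=r.grab_frame("top");s=r.grab_frame("scene")
cv2.imwrite("pics/top5.png",t);cv2.imwrite("pics/scene5.png",s)
cv2.imwrite("pics/c5.png",np.hstack([crop(t,180,130,190,190,2.1),crop(s,270,80,190,190,2.1)]))
```

```text
[0.46012345 0.24441193 0.2979849 ] 0.04466778178239533 [ 0.9691346   0.21875967 -4.11437451] [-0.79 -0.04  0.03  2.18  0.44  0.62  0.7 ]
```

View pics/c5.png

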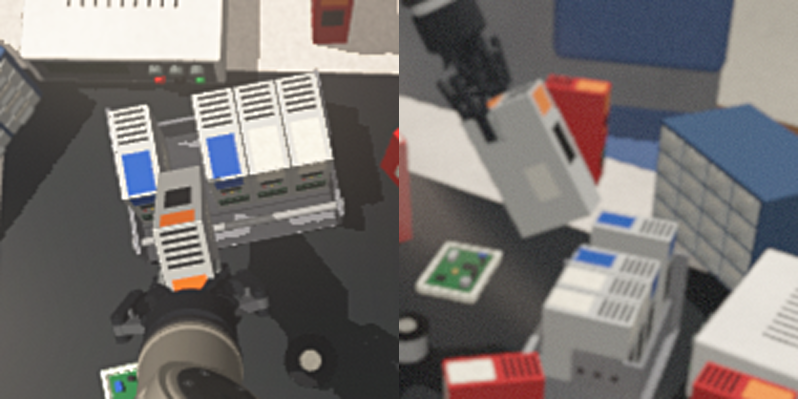

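The module is free, hanging at the tool's tilt, and its four neighbours are still standing. I'll upright it while rising, then carry it over.

Call:
arm_command:
  increments:
    - [[0,-0.003,0.01],[-0.01,0.05,0],20]
    - [[0,-0.01,0.025],[-0.025,0.12,0],20]
    - [[0,-0.02,0.04],[-0.04,0.19,0],20]
    - [[0.005,-0.035,0.055],[-0.055,0.26,0],20]
    - [[0.01,-0.055,0.065],[-0.07,0.33,0],20]
    - [[0.015,-0.075,0.065],[-0.085,0.4,0],20]
    - [[0.02,-0.1,0.065],[-0.095,0.45,0],20]
    - [[0.025,-0.125,0.065],[-0.1,0.479,0],20]
    - [[0.03,-0.15,0.065],[-0.1,0.479,0],20]
    - [[0.035,-0.175,0.065],[-0.1,0.479,0],20]

```text
clock: 11.1
tcp_pos: [0.4961, 0.068, 0.3612]
orientation: [1.982, 2.436, -0.001]
contact_force: [-0.4, 0.5, -5.0]
grip_width: 0.0448
```

Call:
arm_command:
  increments:
    - [[0.008,-0.035,0],[0,0,-0.018],20]
    - [[0.016,-0.07,0],[0,0,-0.036],20]
    - [[0.024,-0.105,0],[0,0,-0.055],20]
    - [[0.032,-0.14,0],[0,0,-0.074],20]
    - [[0.04,-0.175,0],[0,0,-0.092],20]
    - [[0.048,-0.21,0],[0,0,-0.11],20]
    - [[0.056,-0.24,-0.01],[0,0,-0.13],20]
    - [[0.062,-0.265,-0.03],[0,0,-0.14],20]
    - [[0.065,-0.28,-0.06],[0,0,-0.148],20]
    - [[0.0655,-0.2845,-0.08],[0,0,-0.148],20]

```text
clock: 12.1
tcp_pos: [0.5604, -0.2178, 0.2793]
orientation: [2.16, 2.281, -0.004]
contact_force: [-1.0, -0.4, -4.2]
grip_width: 0.0445
```

Call:
arm_command:
  increments:
    - [[0,0,-0.02],[0,0,0],20]
    - [[0,0,-0.04],[0,0,0],20]
    - [[0,0,-0.06],[0,0,0],20]
    - [[0,0,-0.07],[0,0,0],20]
    - [[0,0,-0.07],[0,0,0],20]
    - [[0,0,-0.07],[0,0,0],20]

```text
clock: 12.7
tcp_pos: [0.5614, -0.2156, 0.2122]
orientation: [2.156, 2.283, 0.0]
contact_force: [0.7, -0.2, -3.8]
grip_width: 0.0443
```

Run:
```python
from h import *
o=r.get_obs();print(o["tcp_pos"],o["orientation"],o["grip_width"],o["contact_force"],o["joints"].round(2))
t=r.grab_frame("top");s=r.grab_frame("scene")
cv2.imwrite("pics/top6.png",t);cv2.imwrite("pics/scene6.png",s)
cv2.imwrite("pics/c6.png",np.hstack([crop(t,430,150,130,130,3),crop(s,170,230,130,130,3)]))
```

```text
[ 0.56140395 -0.21556676  0.21222891] [2.15621012e+00 2.28346098e+00 3.65876654e-05] 0.04432792612656129 [ 0.70125815 -0.17095025 -3.83779287] [-0.11  0.42  0.49  1.8  -0.24  0.97  2.11]
```

View pics/c6.png

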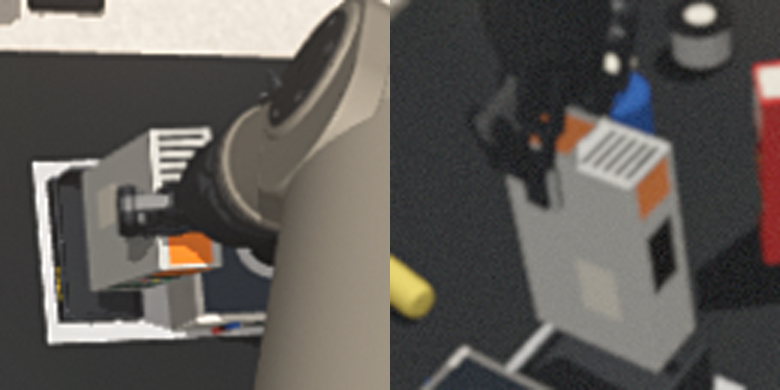

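The module hangs upright over the nest. Its lower-left corners are at about (461.7,246.7) and (457.7,210) in the top view, and its lower-right rear corner is at (260.7,354.3) in the scene view. I'll check these against prediction.

Run:
```python
from h import *
np.set_printoptions(precision=4,suppress=True)
P=np.array([.5614,-.2156,.2122]);y=np.radians(3.3);ux=np.array([np.cos(y),np.sin(y),0]);uy=np.array([-ux[1],ux[0],0])
C=lambda a,b,h:P+ux*(a-.0357)+uy*b+np.array([0,0,h-.136])
print("pred top FL,RL low",proj("top",[C(0,.0225,0),C(.1,.0225,0)]),"scene RR low, FR? ",proj("scene",[C(.1,-.0225,0),C(0,-.0225,0),C(.1,-.0225,.165)]))
Q=plane("top",[(461.7,246.7),(457.7,210)],.076);print("meas lowFL,RL",Q)
d=Q-P;print("a,b",(d@ux+.0357),d@uy)
# nest corners predicted in the first top view vs picks
n=np.array([.576,-.215,0]);
K=lambda a,b,z:n+ux*a+uy*b+np.array([0,0,z])
q=proj("top",[K(-.063,.0355,.024),K(-.063,-.0355,.024),K(.063,.0355,.024),K(.063,.0355,.062),K(.063,-.0355,.062)])
print("nest crop px",((q-[435,185])*3.0769+[400,0]))
q=proj("scene",[K(-.063,.0355,.024),K(.063,.0355,.062),K(.063,-.0355,.062),K(.058,-.0305,.012)]);print("nest scene crop",(q-[140,325])*2.5+[400,300])
```

```text
pred top FL,RL low [[460.4198 249.9515]
 [456.9629 210.0597]] scene RR low, FR?  [[255.3328 353.2388]
 [215.6778 333.8277]
 [248.7316 293.1033]]
meas lowFL,RL [[ 0.5326 -0.1987  0.076 ]
 [ 0.6245 -0.1914  0.076 ]]
a,b [0.0079 0.1001] [0.0186 0.0206]
nest crop px [[445.5391 224.0423]
 [529.4864 220.5875]
 [433.2783  75.7362]
 [445.7384  65.5478]
 [530.9512  62.5374]]
nest scene crop [[626.198  313.512 ]
 [743.1701 340.6128]
 [693.7422 400.295 ]
 [696.4845 431.9128]]
```

The nest prediction agrees with the picks to a few px, and the module's position agrees to about 3 mm against 8 mm clearance. Lowering.

Call:
arm_command:
  increments:
    - [[0,0,-0.012],[0,0,0],20]
    - [[0,0,-0.024],[0,0,0],20]
    - [[0,0,-0.036],[0,0,0],20]
    - [[0,0,-0.046],[0,0,0],20]
    - [[0,0,-0.054],[0,0,0],20]
    - [[0,0,-0.058],[0,0,0],20]
    - [[0,0,-0.058],[0,0,0],20]

```text
clock: 13.5
tcp_pos: [0.5606, -0.2152, 0.153]
orientation: [-2.156, -2.283, 0.001]
contact_force: [-0.4, -0.4, -4.4]
grip_width: 0.0447
```

Call:
arm_command:
  increments:
    - [[0,0,-0.002],[0,0,0],20]
    - [[0,0,-0.004],[0,0,0],20]
    - [[0,0,-0.006],[0,0,0],20]
    - [[0,0,-0.006],[0,0,0],20]

```text
clock: 13.9
tcp_pos: [0.5642, -0.2156, 0.1513]
orientation: [2.152, 2.281, 0.007]
contact_force: [0.5, 1.9, 13.6]
grip_width: 0.044
```

Run:
```python
from h import *
o=r.get_obs();print(o["tcp_pos"],o["contact_force"],o["moment"])
t=r.grab_frame("top");s=r.grab_frame("scene")
cv2.imwrite("pics/c7.png",np.hstack([crop(t,435,170,100,100,4),crop(s,170,260,133,133,3)[:400,:400]]))
```

```text
[ 0.56420867 -0.2156406   0.15130678] [ 0.51878492  1.87841768 13.56424309] [ 0.59259528  0.28044036 -0.00145392]Traceback (most recent call last):
  File "<stdin>", line 4, in <module>
    return _nx.concatenate(arrs, 1, dtype=dtype, casting=casting)
           ~~~~~~~~~~~~~~~^^^^^^^^^^^^^^^^^^^^^^^^^^^^^^^^^^^^^^^
ValueError: all the input array dimensions except for the concatenation axis must match exactly, but along dimension 0, the array at index 0 has size 400 and the array at index 1 has size 399
```

Run:
```python
from h import *
t=r.grab_frame("top");s=r.grab_frame("scene")
cv2.imwrite("pics/c7.png",np.hstack([crop(t,435,170,100,100,4),crop(s,180,270,100,100,4)]))
```

```text
(no output)
```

View pics/c7.png

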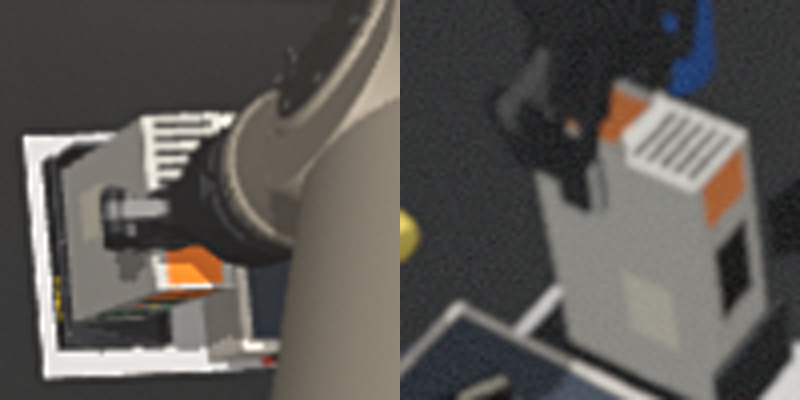

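The module is inside the nest's rims, sitting toward the rear: front gap about 14 mm, rear close to the back plate. I'll lift slightly, shift 4 mm forward and seat it again.

Call:
arm_command:
  increments:
    - [[0,0,0.006],[0,0,0],20]
    - [[-0.002,0,0.008],[0,0,0],20]
    - [[-0.004,0,0.008],[0,0,0],20]
    - [[-0.004,0,0.008],[0,0,0],20]
    - [[-0.004,0,0.005],[0,0,0],20]
    - [[-0.004,0,0.003],[0,0,0],20]
    - [[-0.004,0,0.001],[0,0,0],20]
    - [[-0.004,0,0.001],[0,0,0],20]

```text
clock: 14.9
tcp_pos: [0.5586, -0.2152, 0.1507]
orientation: [2.155, 2.283, 0.004]
contact_force: [-0.8, 3.3, 12.1]
grip_width: 0.0445
```

Call:
arm_command:
  increments:
    - [[0,0,0],[0,0,0],56]
    - [[0,0,0],[0,0,0],60]
    - [[0,0,0],[0,0,0],65]
    - [[0,0,0],[0,0,0],70]
    - [[0,0,0.005],[0,0,0],72]
    - [[0,0,0.02],[0,0,0],75]
    - [[0,0,0.05],[0,0,0],75]
    - [[0,0,0.09],[0,0,0],75]
    - [[0,0,0.13],[0,0,0],75]
    - [[0,0,0.14],[0,0,0],75]

```text
clock: 15.9
tcp_pos: [0.5588, -0.2167, 0.2949]
orientation: [2.153, 2.278, 0.007]
contact_force: [0.9, 0.3, 0.2]
grip_width: 0.0639
```

Call:
arm_command:
  increments:
    - [[0,0,0.01],[0,0,-0.1],50]
    - [[0,-0.02,0.02],[0,0,-0.24],50]
    - [[0.005,-0.04,0.02],[0,0,-0.38],45]
    - [[0.01,-0.06,0.02],[0,0,-0.52],45]
    - [[0.015,-0.08,0.02],[0,0,-0.66],45]
    - [[0.018,-0.1,0.02],[0,0,-0.8],45]
    - [[0.02,-0.12,0.01],[0,0,-0.94],45]
    - [[0.022,-0.135,0],[0,0,-1.08],45]
    - [[0.022,-0.135,0],[0,0,-1.22],45]
    - [[0.022,-0.135,0],[0,0,-1.36],45]

```text
clock: 16.9
tcp_pos: [0.5784, -0.3508, 0.2888]
orientation: [-3.115, -0.409, 0.001]
contact_force: [-0.4, 0.0, 0.1]
grip_width: 0.0386
```

Call:
arm_command:
  increments:
    - [[0,0,0],[0,0,-0.14],45]
    - [[0,0,0],[0,0,-0.28],45]
    - [[0,0,0],[0,0,-0.42],45]
    - [[0,0,0],[0,0,-0.56],45]
    - [[0,0,-0.02],[0,0,-0.7],45]
    - [[0,0,-0.05],[0,0,-0.727],45]
    - [[0,0,-0.08],[0,0,-0.727],45]
    - [[0,0,-0.1],[0,0,-0.727],45]
    - [[0,0,-0.1],[0,0,-0.727],45]
    - [[0,0,-0.1],[0,0,-0.727],45]

```text
clock: 17.9
tcp_pos: [0.579, -0.3504, 0.1895]
orientation: [3.059, -0.715, 0.0]
contact_force: [0.1, -0.1, 0.0]
grip_width: 0.0383
```

Run:
```python
from h import *
np.set_printoptions(precision=4,suppress=True)
o=r.get_obs();R=cv2.Rodrigues(o["orientation"])[0];print(o["tcp_pos"],"jaw yaw",np.degrees(np.arctan2(R[1,0],R[0,0])),o["joints"].round(2),o["grip_width"])
print("skirt ctr",plane("top",[(521.8,229.9)],.080))
t=r.grab_frame("top");s=r.grab_frame("scene")
print("TCP proj scene",proj("scene",[o["tcp_pos"],[.579,-.35,.113],[.579,-.35,.098]]))
cv2.imwrite("pics/c8.png",np.hstack([crop(t,430,170,133,133,3),crop(s,140,270,133,133,3)]))
```

```text
[ 0.579  -0.3504  0.1895] jaw yaw -26.296168536395637 [-0.14  0.72  0.94  1.65 -0.64  1.11  0.52] 0.038293339921974555
skirt ctr [[ 0.5768 -0.3501  0.08  ]]
TCP proj scene [[187.2607 342.6588]
 [194.0405 370.024 ]
 [195.2662 375.0674]]
```

View pics/c8.png

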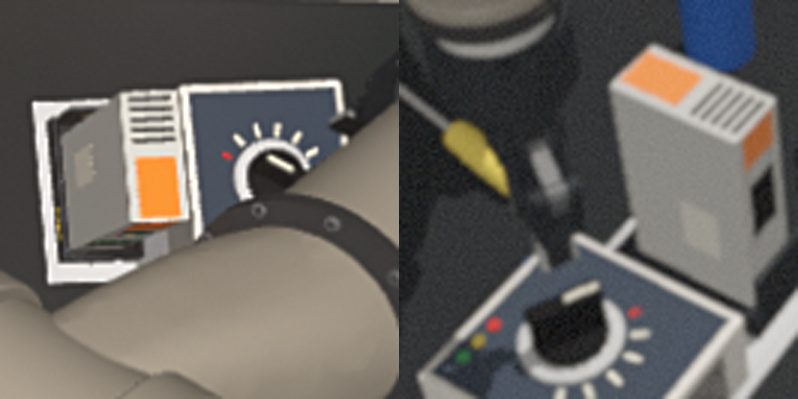

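The module stands upright and released in the nest. The dial pointer is still at the red mark, and the bar's top centre is at (195,370), against a predicted (194,370). Descending onto the bar.

Call:
arm_command:
  increments:
    - [[0,0,-0.02],[0,0,0],45]
    - [[0,0,-0.04],[0,0,0],45]
    - [[0,0,-0.06],[0,0,0],45]
    - [[0,0,-0.075],[0,0,0],45]
    - [[0,0,-0.082],[0,0,0],45]
    - [[0,0,-0.082],[0,0,0],35]
    - [[0,0,-0.082],[0,0,0],25]
    - [[0,0,-0.082],[0,0,0],15]
    - [[0,0,-0.082],[0,0,0],5]
    - [[0,0,-0.082],[0,0,0],5]
  newtons: 30

```text
clock: 19.0
tcp_pos: [0.5785, -0.3504, 0.108]
orientation: [-3.059, 0.715, -0.0]
contact_force: [-3.7, 3.0, 6.3]
grip_width: 0.0131
```

Call:
arm_command:
  increments:
    - [[0,0,0],[0,0,0],0]
    - [[0,0,0],[0,0,0],0]
    - [[0,0,0],[0,0,0],0]

```text
clock: 19.3
tcp_pos: [0.5785, -0.3504, 0.108]
orientation: [-3.059, 0.715, -0.0]
contact_force: [-4.0, 3.1, 6.4]
grip_width: 0.0136
```

Call:
arm_command:
  increments:
    - [[0,0,0],[0,0,-0.126],0]
    - [[0,0,0],[0,0,-0.251],0]
    - [[0,0,0],[0,0,-0.377],0]
    - [[0,0,0],[0,0,-0.503],0]
    - [[0,0,0],[0,0,-0.628],0]
    - [[0,0,0],[0,0,-0.754],0]
    - [[0,0,0],[0,0,-0.88],0]
    - [[0,0,0],[0,0,-1.005],0]
    - [[0,0,0],[0,0,-1.131],0]
    - [[0,0,0],[0,0,-1.257],0]

```text
clock: 20.3
tcp_pos: [0.5796, -0.3501, 0.1079]
orientation: [-2.049, 2.38, -0.001]
contact_force: [-0.4, 0.9, 3.2]
grip_width: 0.0132
```

Call:
arm_command:
  increments:
    - [[0,0,0],[0,0,0],0]
    - [[0,0,0],[0,0,0],0]
    - [[0,0,0],[0,0,0],15]
    - [[0,0,0],[0,0,0],25]
    - [[0,0,0],[0,0,0],35]
    - [[0,0,0],[0,0,0],40]
    - [[0,0,0.02],[0,0,0],40]
    - [[0,0,0.06],[0,0,0],40]
    - [[0,0,0.1],[0,0,0],40]
    - [[0,0,0.14],[0,0,0],40]

```text
clock: 21.3
tcp_pos: [0.5785, -0.3507, 0.2498]
orientation: [2.053, -2.377, 0.002]
contact_force: [1.4, -0.3, 1.1]
grip_width: 0.0338
```

Call:
arm_command:
  increments:
    - [[-0.02,0,0.04],[0,0,0],40]
    - [[-0.05,0,0.08],[0,0,0],40]
    - [[-0.09,-0.01,0.1],[0,0,0],40]
    - [[-0.12,-0.02,0.1],[0,0,0],40]
    - [[-0.14,-0.03,0.1],[0,0,0],40]
    - [[-0.14,-0.03,0.1],[0,0,0],40]
    - [[-0.14,-0.03,0.1],[0,0,0],40]

```text
clock: 22.0
tcp_pos: [0.4393, -0.3801, 0.3468]
orientation: [-2.054, 2.376, 0.0]
contact_force: [0.5, 1.0, 1.0]
grip_width: 0.0341
```

Run:
```python
from h import *
o=r.get_obs();print(o["clock"],o["tcp_pos"],o["joints"].round(2))
t=r.grab_frame("top");s=r.grab_frame("scene")
cv2.imwrite("pics/c9.png",np.vstack([np.hstack([crop(t,430,170,133,133,3),crop(s,140,270,133,133,3)])[:, :798],cv2.resize(np.hstack([t[90:],s[90:]]),None,fx=.623,fy=.51)[:200,:798]]))
```

```text
22.0 [ 0.43934071 -0.38012722  0.34683342] [-0.31  0.59  1.41  1.71 -0.6   1.36 -0.51]Traceback (most recent call last):
  File "<stdin>", line 4, in <module>
    return _nx.concatenate(arrs, 0, dtype=dtype, casting=casting)
           ~~~~~~~~~~~~~~~^^^^^^^^^^^^^^^^^^^^^^^^^^^^^^^^^^^^^^^
ValueError: all the input array dimensions except for the concatenation axis must match exactly, but along dimension 1, the array at index 0 has size 798 and the array at index 1 has size 797
```

Run:
```python
from h import *
t=r.grab_frame("top");s=r.grab_frame("scene")
cv2.imwrite("pics/c9.png",np.vstack([cv2.resize(np.hstack([crop(t,430,170,133,133,3),crop(s,140,270,133,133,3)]),(800,400)),cv2.resize(np.hstack([t[150:350],s[100:300]]),(800,200))]))
```

```text
(no output)
```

View pics/c9.png

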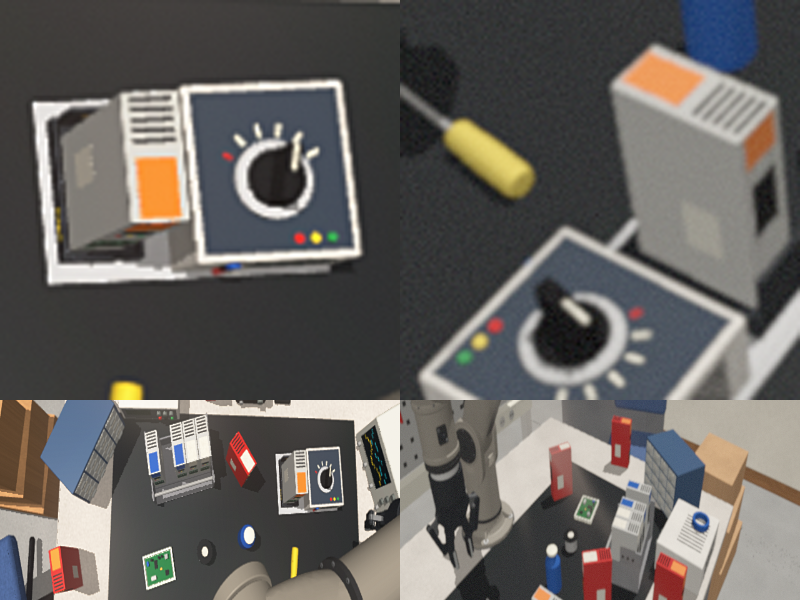

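The final look shows the pointer along the line to the third white mark (scene direction about (22,20), line to mark 3 about (47,43)). The module stands in the nest, the four others stand in the rack, and the loose items have not moved. Handing in.

```bash
python3 -c "
from bench import r
o=r.get_obs();print(o['clock'],o['qvel'].round(3),o['contact_force'].round(1));print(r.hand_in())"
```

```text
22.2 [-0.     0.001  0.007  0.005  0.004 -0.002  0.001] [ 0.4 -0.   0.3]
the job is handed in; nothing more can be done
None
```

The job is handed in at 22.2 s; the hand-in reported no verdict. I tipped the orange-label module forward from its upper rear edge to about 28°, gripped it by its sides and pulled it free. I then stood it upright in the nest, front towards the robot, and released it. Only after that did I turn the selector 72° clockwise and let go.

- **Last picture:** The module stands upright inside the nest and the other four stand in the rack. The bottle, spool, tray and screwdriver look unmoved. The pointer is on the third white mark, read at about -12° against the -8° I expected; the next click would be about -32°.
- **Robot at hand-in:** The arm was clear and still, with a force reading below 1 N.
- **What disagreed:** The module met the nest floor about 3 mm higher than I calculated, at the same height both times, so I took it as measurement error rather than a rim. On first contact it shifted about 4 mm towards the rear, so I lifted it slightly, moved it 4 mm forward and set it down again before letting go.

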